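# Hang the tube carrier and hold the slewing-arm lock open

### The job

Pick up the white tube carrier (it has a lifting fin on top), set it gently (do not drop it) astride the horizontal bar of the hanger stand, and let go so that it hangs freely near the middle of the bar. Then grip the knob of the sprung locking plunger at the other end of the stand's head, pull it fully up so that its pin is clear of its seat hole, and finish while still holding it up, so that a colleague can swing the arm across to the other tray. Leave the tip box, jar and dishes where they are.

Things in the scene. Friction and masses are not known exactly. Their poses are not given: they have to be found in the camera images.
- stand: Hanger stand, fixed; its place varies. Origin on the bench under the axis of its column (32 mm across), z up. A grey head tops the column (44 mm across, top at z = 168 mm); a bar runs from it along the stand's -y, an ear (26 mm wide, top at z = 140 mm) along +y carries the plunger. Drip tray under the bar (rim z = 40 mm), second tray at x = 75 to 225 mm (rim z = 62 mm).
- bar_mid (a point): Middle of the round steel hanging bar, on its axis: x = 0, y = -125, z = 150 mm of the stand. Bar 12 mm in diameter, free from y = -30 to -215 mm, ending in a black cap 22 mm across. Axes as the stand: y along the bar.
- plunger_knob (a point): Centre of the plunger's knob: upright black cylinder, 24 mm in diameter, 28 mm tall, at x = 0, y = 62, z = 170 mm of the stand at rest. Below it a fixed bush 18 mm across reaches up to z = 152 mm. It moves straight up with the plunger; free all round, the nearest part being the head, 28 mm from the knob's side.
- plunger (a joint): Travel of the plunger in m: 0 with the pin seated, 0.018 fully pulled up (hard stop). A spring returns it: 5 N to start, about 9.5 N plus its weight of 0.6 N at full travel.
- pin_tip (a point): Lower end of the plunger's 8 mm steel pin, 63 mm below the knob's centre; 8 mm deep in the hole at rest.
- seat_hole (a point): Mouth of the seat hole, straight below the knob, 115 mm above the bench, in a square plate (z = 107 to 115 mm) that spans x = -80 to 24, y = -24 to 80 mm of the stand.
- carrier: Tube carrier, white plastic saddle, 120 to 210 g, upright on the bench: two skirts (70 mm long along its y, 52 mm tall, 30 mm gap in x) joined by a 45 degree gable roof, three clear tubes outside each skirt, 66 mm wide in x over all. Open below and at both ends. Origin at the middle of its underside, z up; the same after half a turn. Its y lies along the bar when hung.
- carrier_fin (a point): Grasp point at the middle of the lifting fin on top of the carrier: fin 12 mm thick (its x), 50 mm long (its y), from 67 to 107 mm above the carrier's underside; this point is 88 mm above the underside. Axes as the carrier.
- carrier_apex (a point): Inner ridge of the carrier's roof, 66 mm above its underside and 22 mm below the fin point. When hung it lies about 8.5 mm above the bar's axis.
- tip_box: Bystander: pipette-tip box, 60 x 88 x 52 mm, grey with a clear lid. Origin at the middle of its underside.
- jar: Bystander: small capped jar, 48 mm across, 56 mm tall. Origin at the middle of its underside.
- dishes: Bystander: stack of three clear lidded dishes, 60 mm across, 42 mm tall. Origin at the middle of its underside.
There are look-alikes about, which are no part of the job. What is shaped like the carrier but pink or red is not meant.

How it is judged (in metres and radians):
On the way, in this order (a step that is already met when the one before it is completed fails the run):
1. the carrier hangs astride the bar, let go (x of carrier_apex in the frame of bar_mid between -0.009 and 0.009 m and y of carrier_apex in the frame of bar_mid between -0.06 and 0.06 m and z of carrier_apex in the frame of bar_mid between 0.003 and 0.013 m and angle between carrier's own z axis and vertical below 0.3 rad and contact force between carrier and stand above 0.3 N and contact force between carrier and the arm below 0.05 N and contact force between carrier and the fingers below 0.05 N), for 0.3 s.
2. the plunger is pulled fully up, clear of its seat hole, by the fingers (value of joint plunger above 0.014 m and z of pin_tip in the frame of seat_hole above 0.003 m and contact force between the fingers and plunger above 2 N), for 0.2 s.
At the end, for the whole second after the job is handed in: Fingers hold the plunger up 14 mm or more of 18 (over 2 N, pin tip 3 mm clear of the hole); the carrier hangs at rest on the bar, inner ridge 3 to 13 mm above the bar axis, within 9 mm sideways and 60 mm of mid-bar, tilt under 0.3 rad, not touched by the robot (all of step 1 and all of step 2 and linear speed of carrier below 0.05 m/s); the arm keeps its last pose, push and grip.
It fails at once if the carrier is dropped (falls at over 0.7 m/s) (linear speed of carrier above 0.7 m/s and contact force between carrier and the fingers below 0.05 N).
It fails at once if the tip_box is moved by more than 25 mm (distance of tip_box from where it was at the start of the episode above 0.025 m).
It fails at once if the jar is moved by more than 25 mm (distance of jar from where it was at the start of the episode above 0.025 m).
It fails at once if the dishes is moved by more than 25 mm (distance of dishes from where it was at the start of the episode above 0.025 m).
It also fails if it takes over 45 s, if anything falls off the work surface, if the arm or the gripper's body presses on something with over 40 N, if the wrist force passes 120 N, or if a joint passes its speed limit or range.

### The arm

A 6-joint arm with a two-finger parallel gripper is mounted at the origin on the work surface. World frame = base frame: x ahead of the robot, y to its left, z up, the work surface at z = 0. Lengths are in mm, angles in rad, forces in N, time in s.
With the tool pointing down it reaches from about 275 to 750 mm from the base axis. Payload 10.2 kg.
Tool frame: the origin (TCP) lies at the very end of the fingers, on their centre line; the grasp point (between the pads) lies 19 mm behind it (ctrl.grip_depth is the distance from the TCP to the grasp point, in mm); z points along the fingers, x is the direction in which the jaws open and shut, and the axes are right-handed (so a half turn about z gives the same grasp; the last joint's range is limited). The gripper opens to 85 mm and grips with 20 to 120 N. Pads are 22 mm wide; open, the fingers measure 114 mm over their backs; the gripper's body (76 mm by 85 mm) begins 54 mm behind the grasp point. The pads swing forward as they close: fully open they stand 13 mm farther back than shut.
Start: joints at [0.961, 0.313, 1.498, -0, 1.331, -0.223], TCP at [198.057, 486.215, 231.294] pointing down, gripper open.
Joint ranges: [-2.94, 2.94], [-0.97, 2.17], [0.19, 2.56], [-1.23, 4.37], [0.02, 3.11], [-2.88, 2.88]. Speed limits (rad/s): [2.39, 2.39, 3.01, 3.14, 3.14, 3.14].

### API

Orientations are given as a unit quaternion [w, x, y, z].
In Python, from rig import ctrl gives the robot as it stands.
- The arm moves only by the tool play_rows, never from a script. Its argument "motion" is a list of rows, each a list of 2 entries, a list of its own where there are three numbers: the shift along the tool's x, y, z in mm, then the turn, a rotation vector about the tool's x, y, z in degrees. A call has 1 to 20 rows; each row shifts and turns the commanded pose from where the row before left it, along the tool's axes as they then stand; what a row does not reach is not made up. A row lasts 1/12 s, in which the tool goes at most 41.7 mm and 7.16 degrees, less where a joint would pass 70% of its speed; a pose out of reach is approached as far as the arm can. A call with a gripper value outside its range is refused whole. "fingers" is the finger opening in mm, from 0 to 85.4, set as the call begins (left out, the last holds). The fingers move at their own pace and stop on an object; "squeeze" is the grip in N (left out, the last holds). Time passes only in rows, so rows that do not move let the fingers close. It gives the time, the measured TCP pose, the force and the opening at its end, in the units of the state.
- ctrl.sense(): the state, without advancing time (a new reading comes with each control period).
- ctrl.capture(name): name is "side" or "top" or "wrist"; returns the picture (420x560x3 uint8, red, green, blue); there is no depth.
- ctrl.get_calibration(name): a dict with "K" (3x3 intrinsics, pixels), "R" (3x3) and "t" (3): a world point X has camera coordinates R X + t; the wrist camera has in their place "tool_from_camera" (4x4, takes a point from camera to tool coordinates, whose origin is the TCP and whose axes are the tool frame's). Camera axes: x right, y down, z forward; pixel columns grow to the right and rows downward; lengths in mm; the calibration is good to about 2 mm. The wrist camera is an equidistant fisheye: a pixel r from the principal point sees the ray r / f radians off the axis. A picture is of the moment at which its call begins: read the wrist's pose just before it. get_calibration takes no time and is no camera call.
- ctrl.finish_job(): hands the job in, once; it reports no verdict.
Trained networks look in the newest picture that a camera, given by its name, has taken for a name from the list of things; names that differ only in an ending like _2 or _b are one class to them, and where a whole thing is asked for, a point or a joint stands for the part that bears it (a point fixed in the world has none). Each returns a list of dicts, best first, with "p" (0 to 1); they miss things now and then, are a little off and sometimes report something else, mostly with a low value. They report only what shows in the picture. A call takes as long as a camera call. They do not tell look-alikes from the thing itself.
- ctrl.spot_in(camera, name): "position" ([column, row] as shares, 0 to 1, of the picture: columns of its width, rows of its height, amid what is visible of it).
The state is a dict: "time_s": time; "joints": joint angles; "dq": joint speeds; "tau": joint torques, N m; "eef_pos": TCP position; "ee_rot": TCP orientation; "force": force on the tool from outside, world axes, zero at the start; "wrist_torque": the same for the moment, N m; "grip_width": opening from 0.0 (shut) to 1.0 (fully open).
Only numpy, scipy, OpenCV 4.12 (cv2) and the standard library are available. Lean on these libraries where they do the work, as an engineer would, in place of code of your own. Each camera call takes 0.05 s, during which the arm holds its last target. There are 200 camera calls.

## Working session

There is one attempt and no reset: what is moved stays moved. The work goes in short steps, Python scripts to look and compute and a tool call to move; the robot and the scene stay as the last step left them, time stands still between calls to the robot, and variables do not carry over. Pictures are saved under pics/ and viewed, about 8 in all and at most 12, crops included, and the job is handed in when it is done.

Besides the shell and the picture viewer there is one more tool, called after "Request:" by a JSON object that holds its "op" and its "data", one argument or row to a line. play_rows: Moves the arm, as the interface text tells. Its arguments: {"type":"object","properties":{"motion":{"type":"array"},"fingers":{"type":"number"},"squeeze":{"type":"number"}},"required":["motion"]}

```bash
mkdir -p pics
cat > h.py <<'E'
import numpy as np,cv2
from rig import ctrl
from scipy.spatial.transform import Rotation as Rn
def cap(n,f):
    im=ctrl.capture(n); cv2.imwrite('pics/'+f,np.ascontiguousarray(im[:,:,::-1])); return im
def ray(n,px):
    c=ctrl.get_calibration(n);K=np.array(c['K']);R=np.array(c['R']);t=np.array(c['t']).ravel()
    d=R.T@np.linalg.inv(K)@np.array([px[0],px[1],1.]); return -R.T@t,d/np.linalg.norm(d)
def onz(n,px,z):
    o,d=ray(n,px); return o+d*(z-o[2])/d[2]
def proj(n,X):
    c=ctrl.get_calibration(n);K=np.array(c['K']);p=np.array(c['R'])@np.array(X,float)+np.array(c['t']).ravel();p=K@p;return p[:2]/p[2]
def tri(rs):
    A=0;b=0
    for o,d in rs:
        P=np.eye(3)-np.outer(d,d);A=A+P;b=b+P@o
    return np.linalg.solve(A,b)
E
python3 - <<'E'
from h import *
np.set_printoptions(precision=1,suppress=True)
for n in ('top','side'):
    cap(n,n+'0.png'); c=ctrl.get_calibration(n); print(n,np.array(c['K']),np.array(c['R']).round(3),c['t'])
    for k in ['carrier','carrier_fin','plunger_knob','bar_mid','stand','tip_box','jar','dishes']:
        try: print(k,[(round(r['p'],2),(np.array(r['position'])*[560,420]).round(1)) for r in ctrl.spot_in(n,k)[:4]])
        except Exception as e: print(k,e)
im=np.hstack([cv2.imread('pics/top0.png'),cv2.imread('pics/side0.png')]);
print(ctrl.sense())
E
```

```text
top [[446.4   0.  283.7]
 [  0.  446.4 210.1]
 [  0.    0.    1. ]] [[ 0.  -1.   0. ]
 [-1.  -0.  -0.1]
 [ 0.1 -0.  -1. ]] [  -4.   532.4 1085.3]
carrier [(0.91, array([384.9, 131.2])), (0.9, array([388.3, 182. ])), (0.62, array([435.1, 160.7])), (0.51, array([130.7, 283.4]))]
carrier_fin [(0.77, array([385.7, 179.7])), (0.76, array([432.2, 159.9])), (0.64, array([386.3, 130.4]))]
plunger_knob [(0.44, array([207.4, 178.7]))]
bar_mid [(0.66, array([247.5, 171.5])), (0.34, array([434.1, 207.1]))]
stand [(0.62, array([246.6, 171.8]))]
tip_box [(0.59, array([379.5, 239. ]))]
jar [(0.67, array([434.9, 207.7]))]
dishes [(0.6, array([134. , 283.1]))]
side [[544.1   0.  281.9]
 [  0.  544.1 213.5]
 [  0.    0.    1. ]] [[ 0.9 -0.5  0. ]
 [-0.3 -0.6 -0.7]
 [ 0.3  0.6 -0.7]] [-484.8  241.3 1499.7]
carrier [(0.82, array([346.5, 281.8])), (0.72, array([386.1, 303.4])), (0.56, array([384.5, 265.5]))]
carrier_fin [(0.87, array([382.3, 305.3])), (0.63, array([345.4, 282.3])), (0.63, array([378. , 263.6]))]
plunger_knob [(0.39, array([269.3, 160.2]))]
bar_mid [(0.72, array([296.6, 204.2]))]
stand [(0.76, array([301.5, 200.7]))]
tip_box [(0.76, array([296.9, 299.5]))]
jar [(0.75, array([351.6, 328.5]))]
dishes [(0.81, array([177.4, 179.9]))]
{'time_s': 0.9, 'joints': array([ 1. ,  0.3,  1.5, -0. ,  1.3, -0.2]), 'dq': array([-0., -0.,  0.,  0., -0., -0.]), 'tau': array([  0. , -41.2, -26. ,  -0. ,   0. ,   0. ]), 'eef_pos': array([198.1, 486.2, 231.3]), 'ee_rot': array([ 0. ,  0.8,  0.6, -0. ]), 'force': array([-0.3,  0.4,  0.1]), 'wrist_torque': array([0. , 0. , 0.1]), 'grip_width': 1.0022973985289225}
```

View pics/top0.png

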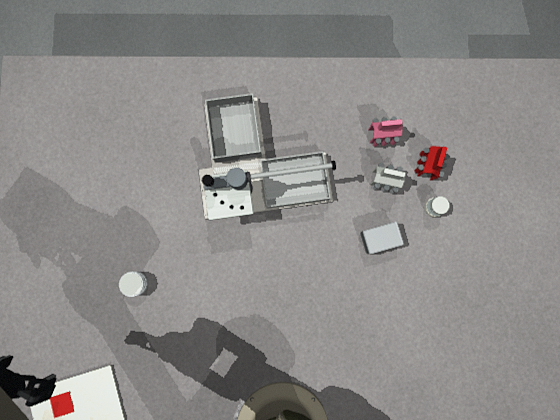

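View pics/side0.png

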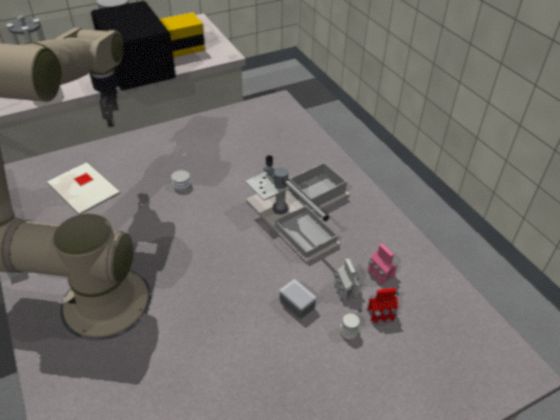

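Carrier-like items in the top picture are pink at (387,131), red at (433,161) and white/grey at (391,180). Only the one at (391,180) is white, so I'll confirm it in an enlarged crop.

Run:
```python
import cv2,numpy as np
t=cv2.imread('pics/top0.png');s=cv2.imread('pics/side0.png')
a=cv2.resize(t[110:220,355:465],(500,500),interpolation=cv2.INTER_CUBIC)
b=cv2.resize(t[150:210,190:345],(800,310)[:2],interpolation=cv2.INTER_CUBIC)
c=cv2.resize(s[240:330,320:410],(290,290),interpolation=cv2.INTER_CUBIC)
o=np.zeros((600,800,3),np.uint8); o[:290,:290]=cv2.resize(a,(290,290)); o[:290,300:590]=c; o[290:600,:]=b
cv2.imwrite('pics/c1.png',o)
```

```text
(no output)
```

View pics/c1.png

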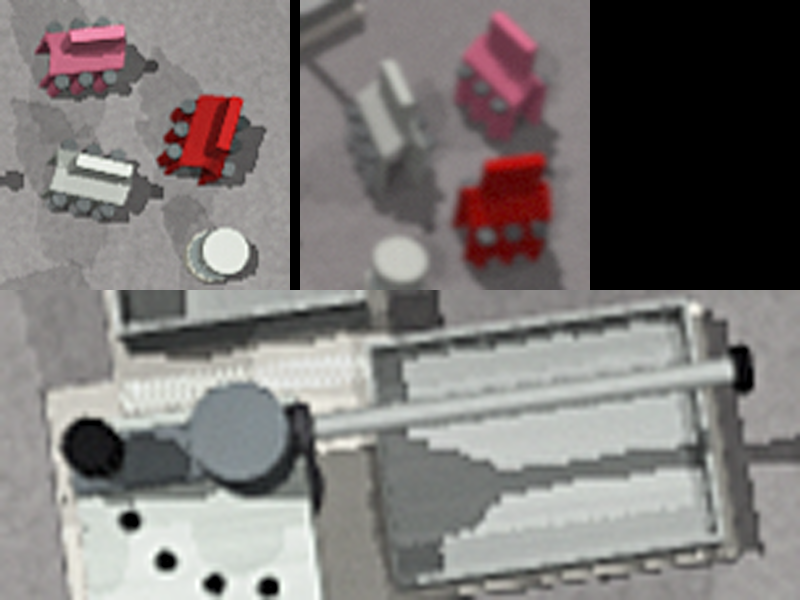

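The crop confirms it: the white carrier's fin top is centred near (395,172.6) in the top view, and the pink and red ones are decoys. The crop also shows the knob top at (208.4,180.4), the head at (236,177), and the bar from (252,176) to (330.5,165.7).

Run:
```python
from h import *
np.set_printoptions(precision=1,suppress=True)
fin=onz('top',(394.8,172.6),107);f1=onz('top',(385,170.7),107);f2=onz('top',(404.9,174.5),107)
print('fin',fin,np.degrees(np.arctan2(*(f2-f1)[[1,0]])),np.linalg.norm(f2-f1))
k=onz('top',(208.4,180.4),184);h=onz('top',(236.1,177.1),168);b1=onz('top',(252,176.1),156);b2=onz('top',(330.5,165.7),156)
print('knob',k,'head',h,'bar',b1,b2)
for a,b in((b2,b1),(h,k),(b2,k)): print(np.degrees(np.arctan2(*(b-a)[[1,0]])),np.linalg.norm((a-b)[:2]))
for n,X in (('fin',fin),('knob',k),('head',h),('b2',b2)): print(n,'side',proj('side',X))
```

```text
fin [ 614.  -260.7  107. ] -100.66019205575243 47.34703658839844
knob [579.  162.8 184. ] head [589.6 104.8 168. ] bar [594.3  70.6 156. ] [ 619.  -104.6  156. ]
98.02449351074554 176.93794795416065
100.32240932386853 59.01862374760643
98.5037012737623 270.36873062958284
fin side [349.3 264.5]
knob side [268.2 157.3]
head side [279.8 171.3]
b2 side [322.9 214.6]
```

```bash
cat >> h.py <<'E'
def plan(pos,yaw):
    """tool-frame shift to world pos (mm), then turn about tool z so that tool x lies at yaw (deg, mod 180)"""
    s=ctrl.sense();q=s['ee_rot'];R=Rn.from_quat([q[1],q[2],q[3],q[0]]).as_matrix();p=np.array(s['eef_pos'])
    cy=np.degrees(np.arctan2(R[1,0],R[0,0])); d=(yaw-cy+90)%180-90
    print('t',round(s['time_s'],2),'tcp',p.round(1),'yaw',round(cy,1),'tilt z',R[:,2].round(4),'F',np.round(s['force'],1),'w',round(s['grip_width'],3),'q6',round(s['joints'][5],2))
    print('  shift tool',(R.T@(np.array(pos)-p)).round(1),'turn about tool z',round(-d,1))
E
python3 - <<'E'
from h import *
plan([614,-261,231],-10.7)
c=ctrl.get_calibration('wrist');print({k:np.round(v,3).tolist() for k,v in c.items()})
E
```

```text
t 0.9 tcp [198.1 486.2 231.3] yaw 67.8 tilt z [-0. -0. -1.] F [-0.3  0.4  0.1] w 1.002 q6 -0.22
  shift tool [-5.351e+02  6.671e+02  3.000e-01] turn about tool z 78.5
{'K': [[325.192, 0.0, 276.898], [0.0, 325.192, 210.394], [0.0, 0.0, 1.0]], 'tool_from_camera': [[1.0, 0.001, 0.001, 0.936], [-0.001, 0.962, 0.275, -70.511], [-0.0, -0.275, 0.962, -143.164], [0.0, 0.0, 0.0, 1.0]]}
```

Request:
{"op": "play_rows", "data": {
  "motion": [
    [[-27, 33, 0], [0, 0, 0]],
    [[-27, 33, 0], [0, 0, 0]],
    [[-27, 33, 0], [0, 0, 0]],
    [[-27, 33, 0], [0, 0, 0]],
    [[-27, 33, 0], [0, 0, 0]],
    [[-27, 33, 0], [0, 0, 0]],
    [[-27, 33, 0], [0, 0, 0]],
    [[-27, 33, 0], [0, 0, 0]],
    [[-27, 33, 0], [0, 0, 0]],
    [[-27, 33, 0], [0, 0, 0]]
  ],
  "fingers": 45,
  "squeeze": 40
}}

```text
time_s: 1.73
eef_pos: [397.7, 118.2, 231.6]
ee_rot: [0.0, 0.83, 0.558, 0.0]
force: [0.1, 0.4, -0.2]
grip_width: 0.525
```

```bash
python3 -c "
from h import *
plan([614,-261,231],-10.7)"
```

```text
t 1.73 tcp [397.7 118.2 231.6] yaw 67.8 tilt z [ 8.e-04  1.e-04 -1.e+00] F [ 0.1  0.4 -0.2] w 0.525 q6 -1.18
  shift tool [-269.5  343.4    0.8] turn about tool z 78.5
```

Request:
{"op": "play_rows", "data": {
  "motion": [
    [[-27, 34, 0], [0, 0, 0]],
    [[-27, 34, 0], [0, 0, 0]],
    [[-27, 34, 0], [0, 0, 0]],
    [[-27, 34, 0], [0, 0, 0]],
    [[-27, 34, 0], [0, 0, 0]],
    [[-27, 34, 0], [0, 0, 0]],
    [[-27, 34, 0], [0, 0, 0]],
    [[-20, 30, 0], [0, 0, 0]],
    [[-15, 20, 0], [0, 0, 0]],
    [[0, 0, 0], [0, 0, 6.5]],
    [[0, 0, 0], [0, 0, 6.5]],
    [[0, 0, 0], [0, 0, 6.5]],
    [[0, 0, 0], [0, 0, 6.5]]
  ]
}}

```text
time_s: 2.82
eef_pos: [573.4, -185.4, 231.1]
ee_rot: [-0.0, 0.935, 0.354, -0.0]
force: [-0.5, 1.1, 1.0]
grip_width: 0.526
```

Request:
{"op": "play_rows", "data": {
  "motion": [
    [[0, 0, 0], [0, 0, 6.5]],
    [[0, 0, 0], [0, 0, 6.5]],
    [[0, 0, 0], [0, 0, 6.5]],
    [[0, 0, 0], [0, 0, 6.5]],
    [[0, 0, 0], [0, 0, 6.5]],
    [[0, 0, 0], [0, 0, 6.5]],
    [[0, 0, 0], [0, 0, 6.5]],
    [[0, 0, 0], [0, 0, 6.5]],
    [[0, 0, 0], [0, 0, 0]],
    [[0, 0, 0], [0, 0, 0]]
  ]
}}

```text
time_s: 3.65
eef_pos: [573.4, -185.2, 231.2]
ee_rot: [-0.0, 0.996, -0.087, -0.0]
force: [0.2, -0.3, -0.9]
grip_width: 0.529
```

Run:
```python
from h import *
plan([614,-261,131],-10.7)
cap('wrist','w1.png')
print([(round(r['p'],2),(np.array(r['position'])*[560,420]).round(1)) for r in ctrl.spot_in('wrist','carrier_fin')])
```

```text
t 3.65 tcp [ 573.4 -185.2  231.2] yaw -10.0 tilt z [-1.e-04  1.e-04 -1.e+00] F [ 0.2 -0.3 -0.9] w 0.529 q6 -0.33
  shift tool [ 53.1  67.6 100.2] turn about tool z 0.7
[(0.88, array([424.5, 227.7])), (0.65, array([318. , 242.9]))]
```

View pics/w1.png

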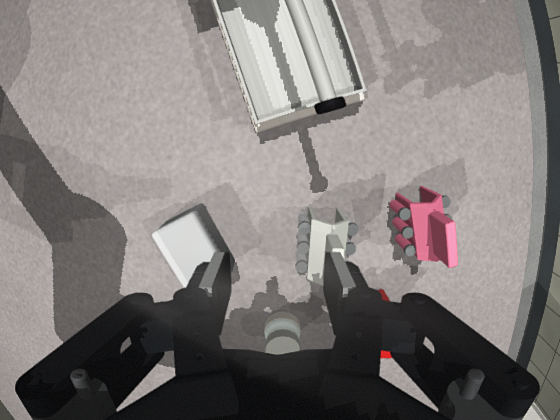

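The wrist view shows the white carrier at about (325,245), the pink one at (430,225), the tip box on the left and the bar cap at (328,104). I'll centre over the fin and look again.

Request:
{"op": "play_rows", "data": {
  "motion": [
    [[18, 23, 0], [0, 0, 0.7]],
    [[18, 23, 0], [0, 0, 0]],
    [[17, 22, 0], [0, 0, 0]],
    [[0, 0, 20], [0, 0, 0]],
    [[0, 0, 20], [0, 0, 0]],
    [[0, 0, 0], [0, 0, 0]],
    [[0, 0, 0], [0, 0, 0]]
  ]
}}

```text
time_s: 4.33
eef_pos: [612.7, -261.6, 190.9]
ee_rot: [-0.0, 0.996, -0.094, -0.001]
force: [0.3, 0.3, 0.1]
grip_width: 0.526
```

Run:
```python
from h import *
plan([614,-261,131],-10.7)
cap('wrist','w2.png')
```

```text
t 4.33 tcp [ 612.7 -261.6  190.9] yaw -10.8 tilt z [-0.0015  0.001  -1.    ] F [0.3 0.3 0.1] w 0.526 q6 -0.39
  shift tool [ 1.3 -0.8 59.9] turn about tool z -0.1
```

View pics/w2.png

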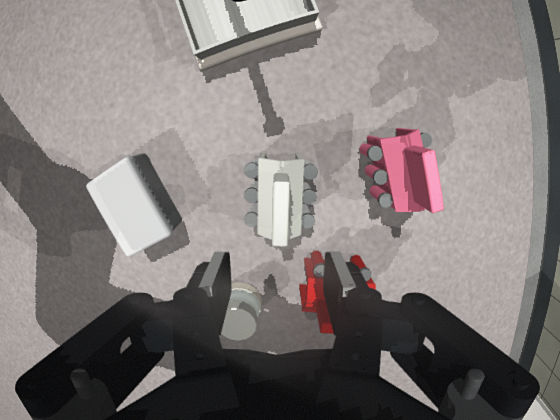

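```bash
cat >> h.py <<'E'
def wz(px,z):
    c=ctrl.get_calibration('wrist');K=np.array(c['K']);T=np.array(c['tool_from_camera']);s=ctrl.sense();q=s['ee_rot']
    R=Rn.from_quat([q[1],q[2],q[3],q[0]]).as_matrix();u=(np.array(px)-K[:2,2])/K[0,0];th=np.linalg.norm(u)
    d=R@T[:3,:3]@np.r_[u/th*np.sin(th),np.cos(th)];o=R@T[:3,3]+np.array(s['eef_pos'])
    return o+d*(z-o[2])/d[2]
E
python3 - <<'E'
from h import *
np.set_printoptions(precision=1,suppress=True)
for p in [(275,182),(288,182),(273,245),(288,245)]: print(p,wz(p,107))
a=wz((281.5,182),107);b=wz((280.5,245),107);print((a+b)/2,np.degrees(np.arctan2(*(a-b)[[1,0]])),np.linalg.norm(a-b))
im=cv2.imread('pics/w2.png')[150:270,210:350];cv2.imwrite('pics/w2c.png',cv2.resize(im,None,fx=4,fy=4,interpolation=cv2.INTER_CUBIC))
E
```

```text
(275, 182) [ 616.3 -235.2  107. ]
(288, 182) [ 625.4 -237.   107. ]
(273, 245) [ 605.7 -282.4  107. ]
(288, 245) [ 616.8 -284.5  107. ]
[ 616.1 -259.8  107. ] 78.58283388133964 48.321119395937906
```

View pics/w2c.png

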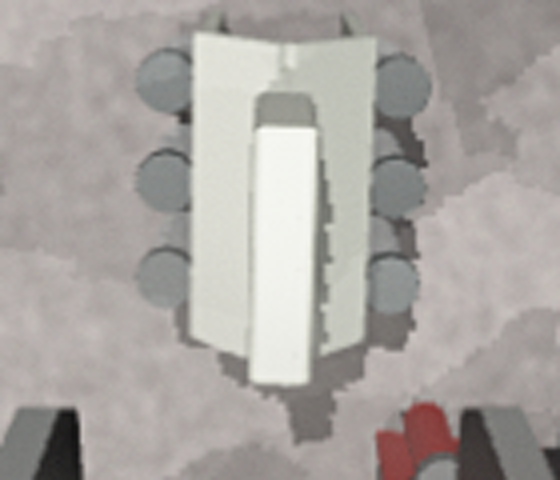

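Request:
{"op": "play_rows", "data": {
  "motion": [
    [[3, -2, 0], [0, 0, 1]],
    [[0, 0, 20], [0, 0, 0]],
    [[0, 0, 20], [0, 0, 0]],
    [[0, 0, 20], [0, 0, 0]],
    [[0, 0, 20], [0, 0, 0]],
    [[0, 0, 15], [0, 0, 0]],
    [[0, 0, 15], [0, 0, 0]],
    [[0, 0, 10], [0, 0, 0]],
    [[0, 0, 0], [0, 0, 0]],
    [[0, 0, 0], [0, 0, 0]]
  ]
}}

```text
time_s: 5.22
eef_pos: [616.7, -260.5, 72.2]
ee_rot: [0.0, 0.995, -0.103, 0.0]
force: [0.8, -1.0, 0.4]
grip_width: 0.527
```

Request:
{"op": "play_rows", "data": {
  "motion": [
    [[0, 0, 0], [0, 0, 0]],
    [[0, 0, 0], [0, 0, 0]],
    [[0, 0, 0], [0, 0, 0]],
    [[0, 0, 0], [0, 0, 0]],
    [[0, 0, 0], [0, 0, 0]],
    [[0, 0, 0], [0, 0, 0]],
    [[0, 0, 0], [0, 0, 0]],
    [[0, 0, 0], [0, 0, 0]]
  ],
  "fingers": 0,
  "squeeze": 50
}}

```text
time_s: 5.88
eef_pos: [616.6, -260.7, 72.3]
ee_rot: [0.0, 0.995, -0.103, 0.001]
force: [-0.6, 0.2, 6.6]
grip_width: 0.136
```

Request:
{"op": "play_rows", "data": {
  "motion": [
    [[0, 0, -10], [0, 0, 0]],
    [[0, 0, -20], [0, 0, 0]],
    [[0, 0, -20], [0, 0, 0]],
    [[0, 0, -20], [0, 0, 0]],
    [[0, 0, -20], [0, 0, 0]],
    [[0, 0, -20], [0, 0, 0]],
    [[0, 0, -25], [0, 0, 0]],
    [[0, 0, -25], [0, 0, 0]],
    [[0, 0, -25], [0, 0, 0]],
    [[0, 0, -15], [0, 0, 0]],
    [[0, 0, 0], [0, 0, -6.5]],
    [[0, 0, 0], [0, 0, -6.5]],
    [[0, 0, 0], [0, 0, -7]],
    [[0, 0, 0], [0, 0, 0]],
    [[0, 0, 0], [0, 0, 0]]
  ]
}}

```text
time_s: 7.13
eef_pos: [616.2, -260.3, 271.4]
ee_rot: [-0.0, 0.998, 0.069, -0.0]
force: [-0.6, -0.1, -1.7]
grip_width: 0.129
```

Run:
```python
from h import *
plan([607,-22,265],8.3)
cap('wrist','w3.png')
```

```text
t 7.13 tcp [ 616.2 -260.3  271.4] yaw 7.9 tilt z [-2.e-04  2.e-04 -1.e+00] F [-0.6 -0.1 -1.7] w 0.129 q6 -0.71
  shift tool [  23.8 -237.3    6.5] turn about tool z -0.4
```

View pics/w3.png

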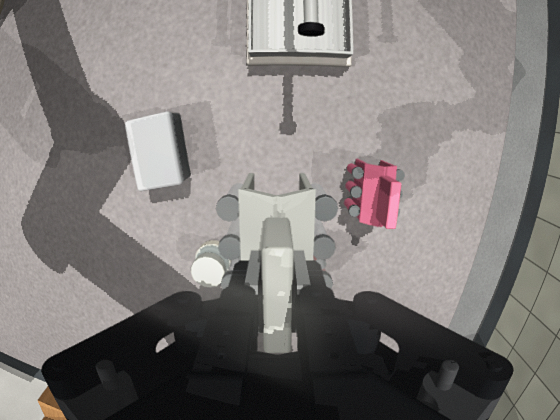

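The carrier is gripped: opening is 11 mm, wrist load is about 1.7 N and it sits upright. Next I'll move halfway and measure the bar.

Request:
{"op": "play_rows", "data": {
  "motion": [
    [[3, -24, 0], [0, 0, -0.4]],
    [[3, -24, 0], [0, 0, 0]],
    [[3, -24, 0], [0, 0, 0]],
    [[3, -24, 0], [0, 0, 0]],
    [[0, 0, 0], [0, 0, 0]],
    [[0, 0, 0], [0, 0, 0]],
    [[0, 0, 0], [0, 0, 0]]
  ]
}}

```text
time_s: 7.77
eef_pos: [614.1, -164.2, 271.4]
ee_rot: [0.0, 0.997, 0.074, -0.0]
force: [0.2, -0.2, -1.2]
grip_width: 0.133
```

Run:
```python
from h import *
plan([607,-22,265],8.3)
cap('wrist','w4.png')
c=(280,100)
im=cv2.imread('pics/w4.png')[0:250,160:440];cv2.imwrite('pics/w4c.png',cv2.resize(im,None,fx=2.4,fy=2.4,interpolation=cv2.INTER_CUBIC))
```

```text
t 7.77 tcp [ 614.1 -164.2  271.4] yaw 8.4 tilt z [ 0.e+00 -4.e-04 -1.e+00] F [ 0.2 -0.2 -1.2] w 0.133 q6 -0.59
  shift tool [  13.9 -141.7    6.3] turn about tool z 0.1
```

View pics/w4c.png

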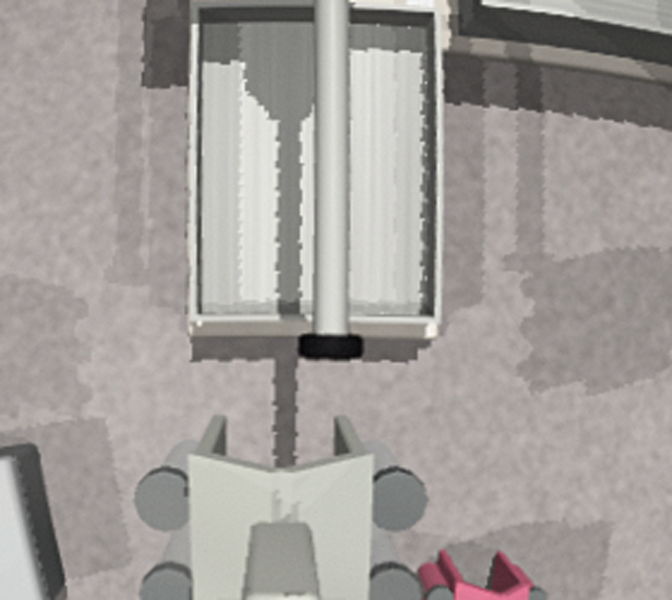

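Run:
```python
from h import *
np.set_printoptions(precision=1,suppress=True)
a=wz((298.3,137.5),150);b=wz((298.8,10),150);c=wz((160+331/2.4,346/2.4),150)
print(a,b,'cap',c,np.degrees(np.arctan2(*(b-a)[[1,0]])))
# carrier ridge as a check of lateral grip: roof front ridge (286,466 crop), z of outer ridge
print('ridge',wz((160+283/2.4,466/2.4),271.4-72+67), 'fin top far end',wz((160+281/2.4,522/2.4),271.4-72+107))
s=ctrl.sense()['eef_pos'];u=np.array([np.sin(np.radians(-8.3)),np.cos(np.radians(8.3))])
print(np.array(s)[:2]+35*u, 'bar x at y=-20', a[0]+(b-a)[0]/(b-a)[1]*(-20-a[1]))
```

```text
[ 622.6 -105.9  150. ] [607.2   0.4 150. ] cap [ 623.1 -111.3  150. ] 98.22851437951428
ridge [ 608.9 -128.3  266.4] fin top far end [ 608.4 -127.4  306.4]
[ 608.9 -129.9] bar x at y=-20 610.1834399573947
```

Request:
{"op": "play_rows", "data": {
  "motion": [
    [[2.7, -24, 0], [0, 0, 0]],
    [[2.7, -24, 0], [0, 0, 0]],
    [[2.7, -24, 0], [0, 0, 0]],
    [[2.7, -24, 0], [0, 0, 0]],
    [[2.7, -24, 0], [0, 0, 0]],
    [[2.7, -25, 0], [0, 0, 0]],
    [[0, 0, 0], [0, 0, 0]],
    [[0, 0, 15], [0, 0, 0]],
    [[0, 0, 15], [0, 0, 0]],
    [[0, 0, 0], [0, 0, 0]],
    [[0, 0, 0], [0, 0, 0]]
  ]
}}

```text
time_s: 8.73
eef_pos: [608.5, -18.9, 241.0]
ee_rot: [-0.0, 0.997, 0.074, -0.001]
force: [0.2, 0.5, -0.8]
grip_width: 0.133
```

Run:
```python
from h import *
plan([609,-18,165],8.3)
t=cap('top','t5.png');s=cap('side','s5.png');w=cap('wrist','w5.png')
f=lambda im,y,x,h,ww,S:cv2.resize(im[y:y+h,x:x+ww,::-1],S,interpolation=cv2.INTER_CUBIC)
o=np.hstack([f(w,0,180,200,200,(400,400)),f(s,130,240,120,120,(400,400))]);cv2.imwrite('pics/c5.png',o)
```

```text
t 8.73 tcp [608.5 -18.9 241. ] yaw 8.4 tilt z [-1.4e-03  2.0e-04 -1.0e+00] F [ 0.2  0.5 -0.8] w 0.133 q6 -0.37
  shift tool [ 0.7 -0.8 75.9] turn about tool z 0.1
```

View pics/c5.png

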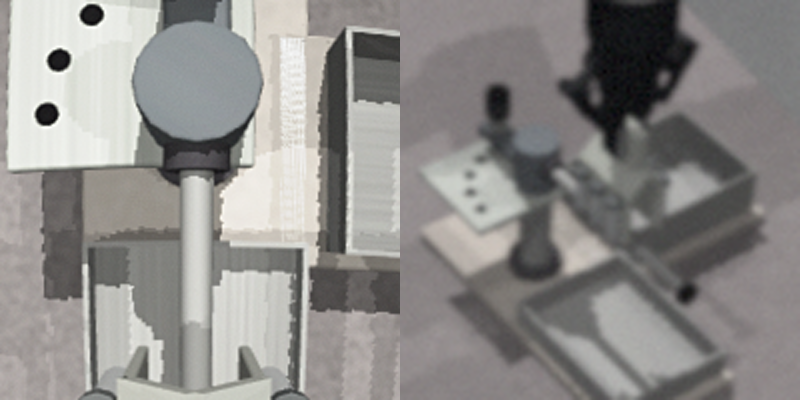

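The crop shows the bar centred between the skirts to within about 1 mm. I'm lowering now.

Request:
{"op": "play_rows", "data": {
  "motion": [
    [[0.7, 0, 12], [0, 0, 0]],
    [[0, 0, 12], [0, 0, 0]],
    [[0, 0, 12], [0, 0, 0]],
    [[0, 0, 12], [0, 0, 0]],
    [[0, 0, 10], [0, 0, 0]],
    [[0, 0, 6], [0, 0, 0]],
    [[0, 0, 3], [0, 0, 0]],
    [[0, 0, 3], [0, 0, 0]],
    [[0, 0, 0], [0, 0, 0]],
    [[0, 0, 0], [0, 0, 0]]
  ]
}}

```text
time_s: 9.72
eef_pos: [609.5, -17.8, 171.8]
ee_rot: [0.0, 0.997, 0.074, 0.0]
force: [0.8, -0.5, -1.9]
grip_width: 0.134
```

Request:
{"op": "play_rows", "data": {
  "motion": [
    [[0, 0, 1.5], [0, 0, 0]],
    [[0, 0, 1.5], [0, 0, 0]],
    [[0, 0, 1], [0, 0, 0]],
    [[0, 0, 0], [0, 0, 0]],
    [[0, 0, 0], [0, 0, 0]],
    [[0, 0, 0], [0, 0, 0]]
  ]
}}

```text
time_s: 10.22
eef_pos: [609.3, -17.8, 167.4]
ee_rot: [0.0, 0.997, 0.074, 0.0]
force: [-0.3, 0.5, -1.2]
grip_width: 0.133
```

Request:
{"op": "play_rows", "data": {
  "motion": [
    [[0, 0, 1], [0, 0, 0]],
    [[0, 0, 1], [0, 0, 0]],
    [[0, 0, 0], [0, 0, 0]],
    [[0, 0, 0], [0, 0, 0]],
    [[0, 0, 0], [0, 0, 0]]
  ]
}}

```text
time_s: 10.63
eef_pos: [609.3, -17.8, 165.3]
ee_rot: [-0.0, 0.997, 0.074, 0.0]
force: [-0.2, 0.1, -1.6]
grip_width: 0.129
```

Request:
{"op": "play_rows", "data": {
  "motion": [
    [[0, 0, 1], [0, 0, 0]],
    [[0, 0, 1], [0, 0, 0]],
    [[0, 0, 0], [0, 0, 0]],
    [[0, 0, 0], [0, 0, 0]],
    [[0, 0, 0], [0, 0, 0]]
  ]
}}

```text
time_s: 11.05
eef_pos: [609.5, -17.8, 164.5]
ee_rot: [0.0, 0.997, 0.074, 0.001]
force: [-2.0, 0.7, 6.4]
grip_width: 0.131
```

The carrier is seated on the bar at the expected height, with the force now +6 N. I'm letting go.

Request:
{"op": "play_rows", "data": {
  "motion": [
    [[0, 0, -0.6], [0, 0, 0]],
    [[0, 0, 0], [0, 0, 0]],
    [[0, 0, 0], [0, 0, 0]],
    [[0, 0, 0], [0, 0, 0]],
    [[0, 0, 0], [0, 0, 0]],
    [[0, 0, 0], [0, 0, 0]],
    [[0, 0, 0], [0, 0, 0]],
    [[0, 0, 0], [0, 0, 0]]
  ],
  "fingers": 50
}}

```text
time_s: 11.72
eef_pos: [609.2, -17.8, 163.8]
ee_rot: [0.0, 0.997, 0.074, -0.0]
force: [0.2, -0.7, 0.0]
grip_width: 0.587
```

Request:
{"op": "play_rows", "data": {
  "motion": [
    [[0, 0, -8], [0, 0, 0]],
    [[0, 0, -15], [0, 0, 0]],
    [[0, 0, -20], [0, 0, 0]],
    [[0, 0, -25], [0, 0, 0]],
    [[0, 0, -25], [0, 0, 0]],
    [[0, 0, -15], [0, 0, 0]],
    [[0, 0, 0], [0, 0, 0]],
    [[0, 0, 0], [0, 0, 0]],
    [[0, 0, 0], [0, 0, 0]]
  ]
}}

```text
time_s: 12.47
eef_pos: [608.9, -17.7, 270.7]
ee_rot: [-0.0, 0.997, 0.074, -0.001]
force: [-0.1, 0.5, -0.6]
grip_width: 0.586
```

Run:
```python
from h import *
np.set_printoptions(precision=1,suppress=True)
plan([580,164,255],8.3)
t=cap('top','t6.png');s=cap('side','s6.png');w=cap('wrist','w6.png')
for n in ('side','wrist','top'): print(n,[(round(r['p'],2),(np.array(r['position'])*[560,420]).round(1)) for r in ctrl.spot_in(n,'plunger_knob')[:2]])
f=lambda im,y,x,h,ww,S:cv2.resize(im[y:y+h,x:x+ww,::-1],S,interpolation=cv2.INTER_CUBIC)
o=np.hstack([f(w,0,170,320,240,(420,560)),f(s,130,240,140,95,(380,560))]);cv2.imwrite('pics/c6.png',o)
```

```text
t 12.47 tcp [608.9 -17.7 270.7] yaw 8.5 tilt z [-0.  0. -1.] F [-0.1  0.5 -0.6] w 0.586 q6 -0.37
  shift tool [  -1.5 -184.    15.9] turn about tool z 0.2
side [(0.59, array([272.1, 160. ])), (0.41, array([302.2, 201.6]))]
wrist []
top [(0.4, array([206.6, 178.6]))]
```

View pics/c6.png

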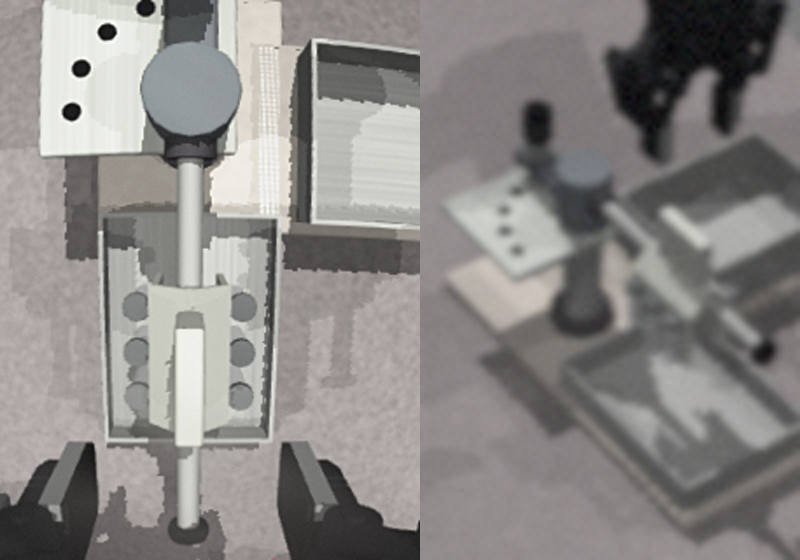

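The carrier hangs upright near mid-bar, centred on it. Moving towards the knob and measuring it from closer.

Request:
{"op": "play_rows", "data": {
  "motion": [
    [[0, -25, 0], [0, 0, 0]],
    [[0, -25, 0], [0, 0, 0]],
    [[0, -25, 0], [0, 0, 0]],
    [[0, -25, 0], [0, 0, 0]],
    [[0, -10, 0], [0, 0, 0]],
    [[0, 0, 0], [0, 0, 0]],
    [[0, 0, 0], [0, 0, 0]]
  ]
}}

```text
time_s: 13.35
eef_pos: [593.0, 90.6, 271.8]
ee_rot: [0.0, 0.997, 0.075, -0.0]
force: [0.8, 0.7, -0.2]
grip_width: 0.584
```

Run:
```python
from h import *
np.set_printoptions(precision=1,suppress=True)
print('head from w6 n/a'); plan([580,164,255],8.3)
w=cap('wrist','w7.png')
print([(round(r['p'],2),(np.array(r['position'])*[560,420]).round(1)) for r in ctrl.spot_in('wrist','plunger_knob')])
cv2.imwrite('pics/c7.png',cv2.resize(w[40:290,150:410,::-1],(624,600),interpolation=cv2.INTER_CUBIC))
```

```text
head from w6 n/a
t 13.35 tcp [593.   90.6 271.8] yaw 8.6 tilt z [-0. -0. -1.] F [ 0.8  0.7 -0.2] w 0.584 q6 -0.19
  shift tool [ -1.9 -74.5  16.8] turn about tool z 0.3
[(0.68, array([281.3, 108.4]))]
```

View pics/c7.png

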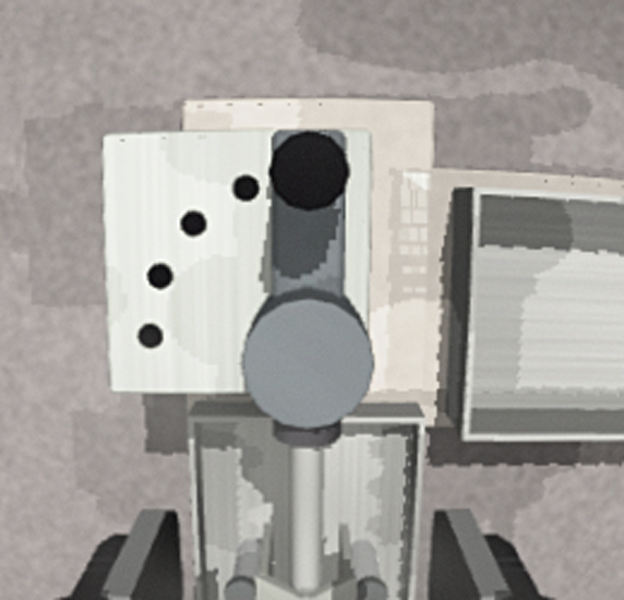

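Run:
```python
from h import *
np.set_printoptions(precision=1,suppress=True)
k=wz((278.8,110.8),184);h=wz((278.3,191.3),168)
print(k,h,np.linalg.norm((k-h)[:2]),np.degrees(np.arctan2(*(k-h)[[1,0]])))
plan([k[0],k[1],153],8.3)
```

```text
[582.8 166.5 184. ] [591.7 105.6 168. ] 61.54760920174064 98.29042809252353
t 13.45 tcp [593.2  89.7 271.7] yaw 8.5 tilt z [-0. -0. -1.] F [ 0.1  0.6 -0.2] w 0.583 q6 -0.19
  shift tool [  1.1 -77.5 118.7] turn about tool z 0.2
```

Request:
{"op": "play_rows", "data": {
  "motion": [
    [[0, -19, 0], [0, 0, 0]],
    [[0.7, -19, 0], [0, 0, 0]],
    [[0, -19, 0], [0, 0, 0]],
    [[0, -19, 0], [0, 0, 0]],
    [[0, 0, 0], [0, 0, 0]],
    [[0, 0, 20], [0, 0, 0]],
    [[0, 0, 20], [0, 0, 0]],
    [[0, 0, 20], [0, 0, 0]],
    [[0, 0, 20], [0, 0, 0]],
    [[0, 0, 15], [0, 0, 0]],
    [[0, 0, 15], [0, 0, 0]],
    [[0, 0, 8], [0, 0, 0]],
    [[0, 0, 0], [0, 0, 0]],
    [[0, 0, 0], [0, 0, 0]]
  ]
}}

```text
time_s: 14.62
eef_pos: [582.7, 165.5, 154.2]
ee_rot: [0.0, 0.997, 0.074, 0.0]
force: [-0.2, -0.1, 1.1]
grip_width: 0.588
```

Request:
{"op": "play_rows", "data": {
  "motion": [
    [[0, 0, 0], [0, 0, 0]],
    [[0, 0, 0], [0, 0, 0]],
    [[0, 0, 0], [0, 0, 0]],
    [[0, 0, 0], [0, 0, 0]],
    [[0, 0, 0], [0, 0, 0]],
    [[0, 0, 0], [0, 0, 0]],
    [[0, 0, 0], [0, 0, 0]],
    [[0, 0, 0], [0, 0, 0]]
  ],
  "fingers": 0,
  "squeeze": 80
}}

```text
time_s: 15.28
eef_pos: [582.7, 166.1, 155.2]
ee_rot: [0.0, 0.997, 0.074, 0.001]
force: [-2.1, -1.0, 7.2]
grip_width: 0.255
```

Request:
{"op": "play_rows", "data": {
  "motion": [
    [[0, 0, -2], [0, 0, 0]],
    [[0, 0, -3], [0, 0, 0]],
    [[0, 0, -3], [0, 0, 0]],
    [[0, 0, -3], [0, 0, 0]],
    [[0, 0, 0], [0, 0, 0]],
    [[0, 0, 0], [0, 0, 0]]
  ]
}}

```text
time_s: 15.78
eef_pos: [582.6, 166.1, 164.3]
ee_rot: [0.0, 0.997, 0.074, 0.0]
force: [5.1, -0.2, -7.5]
grip_width: 0.255
```

Request:
{"op": "play_rows", "data": {
  "motion": [
    [[0, 0, -2], [0, 0, 0]],
    [[0, 0, -2], [0, 0, 0]],
    [[0, 0, -2], [0, 0, 0]],
    [[0, 0, 0], [0, 0, 0]],
    [[0, 0, 0], [0, 0, 0]],
    [[0, 0, 0], [0, 0, 0]]
  ]
}}

```text
time_s: 16.28
eef_pos: [582.6, 166.1, 170.0]
ee_rot: [0.0, 0.997, 0.074, 0.0]
force: [6.8, -0.0, -8.1]
grip_width: 0.257
```

Request:
{"op": "play_rows", "data": {
  "motion": [
    [[0, 0, -1], [0, 0, 0]],
    [[0, 0, -1], [0, 0, 0]],
    [[0, 0, 0], [0, 0, 0]],
    [[0, 0, 0], [0, 0, 0]],
    [[0, 0, 0], [0, 0, 0]]
  ]
}}

```text
time_s: 16.7
eef_pos: [582.6, 166.1, 171.9]
ee_rot: [0.0, 0.997, 0.074, 0.0]
force: [7.4, -0.7, -9.1]
grip_width: 0.249
```

Request:
{"op": "play_rows", "data": {
  "motion": [
    [[0, 0, -1], [0, 0, 0]],
    [[0, 0, -0.5], [0, 0, 0]],
    [[0, 0, 0], [0, 0, 0]],
    [[0, 0, 0], [0, 0, 0]],
    [[0, 0, 0], [0, 0, 0]]
  ]
}}

```text
time_s: 17.12
eef_pos: [582.6, 166.1, 173.3]
ee_rot: [0.0, 0.997, 0.074, 0.0]
force: [6.7, -0.4, -9.3]
grip_width: 0.256
```

Run:
```python
from h import *
plan([582,166,172],8.3)
s=cap('side','s8.png');w=cap('wrist','w8.png')
s0=cv2.imread('pics/s6.png')
f=lambda im,y,x,h,ww,S:cv2.resize(im[y:y+h,x:x+ww],S,interpolation=cv2.INTER_CUBIC)
o=np.hstack([f(s0,130,240,140,95,(260,383)),f(s[:,:,::-1],130,240,140,95,(260,383)),f(w[:,:,::-1],0,140,420,280,(255,383))]);cv2.imwrite('pics/c8.png',o)
```

```text
t 17.12 tcp [582.6 166.1 173.3] yaw 8.5 tilt z [ 1.e-04 -2.e-04 -1.e+00] F [ 6.7 -0.4 -9.3] w 0.256 q6 -0.06
  shift tool [-0.7 -0.   1.3] turn about tool z 0.2
```

View pics/c8.png

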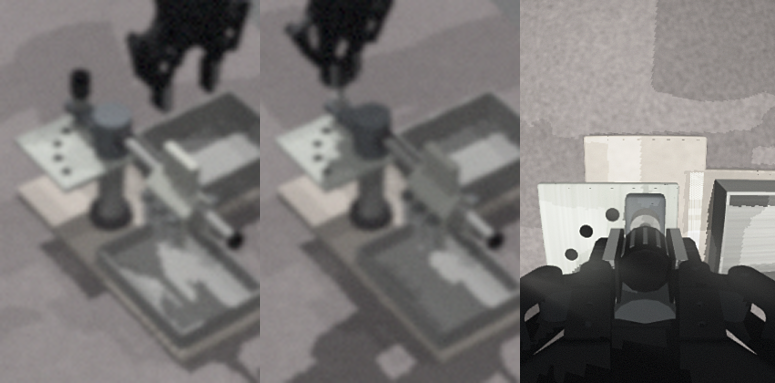

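The knob is gripped, the steel pin shows below it, and the carrier is still hanging. I'll pull on until the hard stop shows in the force.

Request:
{"op": "play_rows", "data": {
  "motion": [
    [[0, 0, -1], [0, 0, 0]],
    [[0, 0, -0.5], [0, 0, 0]],
    [[0, 0, 0], [0, 0, 0]],
    [[0, 0, 0], [0, 0, 0]],
    [[0, 0, 0], [0, 0, 0]]
  ]
}}

```text
time_s: 17.63
eef_pos: [582.6, 166.1, 173.4]
ee_rot: [0.0, 0.997, 0.074, -0.001]
force: [10.9, 0.4, -18.5]
grip_width: 0.257
```

Request:
{"op": "play_rows", "data": {
  "motion": [
    [[0, 0, -0.5], [0, 0, 0]],
    [[0, 0, 0], [0, 0, 0]],
    [[0, 0, 0], [0, 0, 0]],
    [[0, 0, 0], [0, 0, 0]]
  ]
}}

```text
time_s: 17.97
eef_pos: [582.5, 166.1, 173.4]
ee_rot: [-0.0, 0.997, 0.074, -0.001]
force: [11.9, 0.9, -22.7]
grip_width: 0.258
```

The hard stop is reached: z stays at 173.4 while the force climbs to 23 N. I'll relieve it slightly, check the hold is steady and hand in.

Request:
{"op": "play_rows", "data": {
  "motion": [
    [[0, 0, 1], [0, 0, 0]],
    [[0, 0, 0], [0, 0, 0]],
    [[0, 0, 0], [0, 0, 0]],
    [[0, 0, 0], [0, 0, 0]],
    [[0, 0, 0], [0, 0, 0]],
    [[0, 0, 0], [0, 0, 0]],
    [[0, 0, 0], [0, 0, 0]],
    [[0, 0, 0], [0, 0, 0]]
  ]
}}

```text
time_s: 18.63
eef_pos: [582.6, 166.1, 173.4]
ee_rot: [0.0, 0.997, 0.074, -0.0]
force: [9.1, 0.2, -16.1]
grip_width: 0.256
```

Run:
```python
from h import *
plan([582,166,172],8.3)
s=ctrl.capture('side')
print([(round(r['p'],2),(np.array(r['position'])*[560,420]).round(1)) for r in ctrl.spot_in('side','carrier')])
plan([582,166,172],8.3)
print(ctrl.finish_job())
```

```text
t 18.63 tcp [582.6 166.1 173.4] yaw 8.5 tilt z [-7.e-04 -1.e-04 -1.e+00] F [  9.1   0.2 -16.1] w 0.256 q6 -0.06
  shift tool [-0.6  0.   1.4] turn about tool z 0.2
[(0.87, array([383.9, 302.1])), (0.75, array([303.6, 202.3])), (0.57, array([383.5, 265.3]))]
t 18.73 tcp [582.6 166.1 173.4] yaw 8.5 tilt z [-7.e-04 -1.e-04 -1.e+00] F [ 10.6  -0.7 -16.1] w 0.254 q6 -0.06
  shift tool [-0.6  0.   1.4] turn about tool z 0.2
the job is handed in; nothing more can be done
None
```

I hung the white carrier on the bar and let go. I then pulled the plunger to its hard stop and handed the job in at 18.7 s, still holding the knob up. `finish_job` gives no verdict, so success is judged from my own checks.

**Carrier:** I lowered it until it touched the bar at the expected height, with about 6 N of contact force, then opened the fingers. The pictures afterwards showed it upright near mid-bar. In the last side picture the detector still found it on the bar, at pixel (304, 202).

**Plunger:** The tool rose about 18 mm, then stopped at z = 173.4 while the force climbed to 23 N, which marks the hard stop. I eased the pull by 1 mm, and the hold then stayed steady at about 16 N with an 80 N grip.

**Disagreements and gaps:**
- The top and wrist cameras differed by about 3 mm on the bar's position. I placed the carrier between the two readings.
- About 10 N of sideways force along x remains at the knob, probably from a small misalignment of the grip.
- I did not measure how far the pin tip clears the hole. I judged it from the tool's rise and the hard stop.
- I did not re-measure the tip box, jar and dishes, though no move went near them.

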